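# Consolidate the capacitor trays

### The arm

A 7-joint arm with a two-finger parallel gripper is mounted at the origin on the work surface. World frame = base frame: x ahead of the robot, y to its left, z up, the work surface at z = 0. Lengths are in m, angles in rad, forces in N, time in s.
With the tool pointing down it reaches from about 0.425 to 1.025 m from the base axis. Payload 3.6 kg.
Tool frame: the origin (TCP) lies midway between the tips of the shut fingers; the grasp point (between the pads) lies grasp_offset behind it (grasp_offset is the distance from the TCP to the grasp point, in m); z points along the fingers, y is the line along which they close (so a half turn about z gives the same grasp; the last joint's range is limited). The gripper opens to 85 mm and grips with 20 to 120 N. Pads are 22 mm wide; open, the fingers measure 114 mm over their backs; the gripper's body (76 mm by 85 mm) begins 54 mm behind the grasp point. The pads swing forward as they close: fully open they stand 13 mm farther back than shut.
Start: joints at [1.036, 0.591, 0.048, 1.609, -0.033, 0.943, -0.034], TCP at [0.309, -0.656, 0.231] pointing down, gripper open.
Joint ranges: [-2.69, 2.69], [-0.47, 2.24], [-1.27, 1.36], [0.19, 2.51], [-1.53, 4.68], [0.08, 2.07], [-3.09, 3.09]. Speed limits (rad/s): [2.57, 2.57, 3.14, 3.14, 3.14, 3.14, 3.14].

### API

Orientations are given as a rotation vector (axis times angle).
In Python, from cell import * gives the robot as it stands. The module is installed in compiled form; this text tells all that it offers.
- The arm moves only by the tool servo_tool, never from a script. Its argument "steps" is a list of rows, each a list of 3 entries, a list of its own where there are three numbers: the shift along the tool's x, y, z in cm, then the turn, a rotation vector about the tool's x, y, z in rad, then the gripper's target within -1 to 1 (fully open at 1, half-way at 0, shut at -1). In form: [[[x, y, z], [wx, wy, wz], claw], ...]. A call has 1 to 12 rows; each row shifts and turns the commanded pose from where the row before left it, along the tool's axes as they then stand; what a row does not reach is not made up. A row lasts 1/12 s, in which the tool goes at most 41.7 mm and 7.16 degrees, less where a joint would pass 70% of its speed; a pose out of reach is approached as far as the arm can. A call is refused whole if a number of a shift passes 4.17 or a number of a turn 0.125, either way. A call with a gripper value outside its range is refused whole. The fingers move at their own pace and stop on an object; "newtons" is the grip in N (left out, the last holds). Time passes only in rows, so rows that do not move let the fingers close. It gives the time, the measured TCP pose, the force, the opening and the grip force at its end, in the units of the state.
- state(): the state, without advancing time (a new reading comes with each control period).
- grab_frame(name): name is "side" or "top" or "wrist"; returns a dict with "color" (400x640x3 uint8, red, green, blue), "depth" (400x640 float32, m along the optical axis (not along the pixel's ray), 0 where there is no reading), "camera_matrix" (3x3 intrinsics, pixels), "extrinsics" (4x4, takes a point from camera to world coordinates). Camera axes: x right, y down, z forward; pixel columns grow to the right and rows downward; lengths in m; the calibration is good to about 2 mm. A picture is of the moment at which its call begins.
- finish_job(): hands the job in; it is judged then, once.
Trained networks look in the newest picture that a camera, given by its name, has taken for a name from the list of things; names that differ only in an ending like _2 or _b are one class to them, and where a whole thing is asked for, a point or a joint stands for the part that bears it (a point fixed in the world has none). Each returns a list of dicts, best first, with "score" (0 to 1); they miss things now and then, are a little off and sometimes report something else, mostly with a low value. They report only what shows in the picture. A call takes as long as a camera call. They do not tell look-alikes from the thing itself.
- boxes_of(camera, query): "at" ([column, row] in pixels, amid what is visible of it).
- masks_of(camera, query): "mask" (400x640 bool, what is visible of it) and "at" ([column, row] in pixels, amid what is visible of it).
- landmark_of(camera, query): "at" ([column, row] in pixels: a listed point, or the origin of a listed thing).
The state is a dict: "time_s": time; "qpos": joint angles; "qd": joint speeds; "effort": joint torques, N m; "tool_pos": TCP position; "eef_rot": TCP orientation; "ft_force": force on the tool from outside, world axes, zero at the start; "torque": the same for the moment, N m; "opening": finger opening in m; "gripper_force": force on a finger pad.
Only numpy, scipy, OpenCV 4.12 (cv2) and the standard library are available. Lean on these libraries where they do the work, as an engineer would, in place of code of your own. Each camera call takes 0.05 s, during which the arm holds its last target. There are 200 camera calls.

### The job

On the electronics bench, two of the white three-pocket trays are part filled with blue capacitors. Move the lone blue capacitor into the empty pocket of the white tray that already holds two, standing upright on the pocket's floor; then put the emptied tray squarely on top of the stack of empty white trays, right way up and lengthwise along it. Set things down rather than dropping them, leave the stack standing where it is, and do not knock any blue capacitor over.

Things in the scene. Friction and masses are not known exactly. Their poses are not given: they have to be found in the camera images.
- tray_fill: The tray to be filled, loose on the bench, about 100 g: white plastic, 156 (x) by 54 (y) by 28 mm high, walls and floor 3 mm: three open pockets 48 mm square in a row, centred at x = -51, 0, +51 mm. Origin: centre of the underside, z up. It holds two blue capacitors, at x = 0 and x = -51 mm; the pocket at x = +51 mm is empty. It may lie at any heading.
- cap_move: The capacitor to move: a blue electrolytic capacitor, an upright rigid can 30 mm in diameter and 65 mm high with a white stripe and silvery top, about 60 g. Origin: centre of its underside, z up through its top. It stands alone in an end pocket (x = -51 mm) of tray_donor, within a few mm of the pocket's centre, and rises 40 mm above the tray's rim.
- tray_donor: The tray to be emptied and stacked, loose on the bench at any heading, about 90 g: white plastic, 156 (x) by 54 (y) by 28 mm high, walls and floor 3 mm: three open pockets 48 mm square in a row, centred at x = -51, 0, +51 mm. Origin: centre of the underside, z up. It can be gripped from above across its 54 mm width, at its middle, from the outside.
- stack_top: Upper tray of the stack of two empty white trays, loose on the bench at any heading; same shape, axes and origin as tray_donor. Its underside is 28 mm above the bench, its rim 56 mm. Trays rest rim to underside without interlocking, so the stacked tray's underside ends 28 mm above this origin; either end may point either way.
- cap_a: Already in the middle pocket of tray_fill: a blue electrolytic capacitor, an upright rigid can 30 mm in diameter and 65 mm high with a white stripe and silvery top, about 60 g. Origin: centre of its underside, z up through its top.
- cap_b: Already in the end pocket of tray_fill at x = -51 mm: a blue electrolytic capacitor, an upright rigid can 30 mm in diameter and 65 mm high with a white stripe and silvery top, about 60 g. Origin: centre of its underside, z up through its top.
Things that resemble listed ones, but are neither listed nor needed, are in the scene too. Leave any purple or red look-alike of the tray_fill alone.

How it is judged:
By the outcome, as a careful person would: the job done as asked, in the order asked, and still so for the second after the job is handed in, with the robot touching nothing.
It also fails if it takes over 58 s, if anything falls off the work surface, if the arm or the gripper's body presses on something with over 40 N, if the wrist force passes 120 N, or if a joint passes its speed limit or range.

## Working session

There is one attempt and no reset: what is moved stays moved. The work goes in short steps, Python scripts to look and compute and a tool call to move; the robot and the scene stay as the last step left them, time stands still between calls to the robot, and variables do not carry over. Pictures are saved under pics/ and viewed, at most 10 in all, crops included, and the job is handed in when it is done.

Besides the shell and the picture viewer there is one more tool, called as name(argument=value, ...), one argument or row to a line, values as JSON. servo_tool: Moves the arm, as the interface text tells. Its arguments: {"type":"object","properties":{"steps":{"type":"array"},"newtons":{"type":"number"}},"required":["steps"]}

```bash
mkdir -p pics
cat > h.py <<'E'
from cell import *
import numpy as np, cv2
from scipy.spatial.transform import Rotation as R
def save(f,n): cv2.imwrite('pics/'+n,f['color'][:,:,::-1])
def pts(f):
    d=f['depth'];K=f['camera_matrix'];v,u=np.mgrid[:400,:640]
    c=np.stack([(u-K[0,2])/K[0,0]*d,(v-K[1,2])/K[1,1]*d,d],-1)
    E=f['extrinsics'];return c@E[:3,:3].T+E[:3,3]
E
python3 - <<'E'
from h import *
f=grab_frame('top');save(f,'top0.png');np.savez('top0.npz',**f)
P=pts(f)
print(state()['tool_pos'],state()['eef_rot'],f['extrinsics'][:3,3])
for q in ['tray_fill','tray_donor','stack_top','cap_move']:
    for m in masks_of('top',q):
        k=m['mask']&(f['depth']>0);p=P[k]
        print(q,round(m['score'],2),np.round(m['at']),k.sum(),np.median(p,0).round(3),np.percentile(p[:,2],95).round(3))
g=grab_frame('side');save(g,'side0.png')
E
```

```text
[ 0.30894815 -0.65495413  0.23016848] [-3.06349027e+00 -6.86385612e-01  9.64791296e-04] [ 0.23210686 -0.11960907  1.17114488]
tray_fill 0.96 [390. 257.] 1179 [ 0.309 -0.326  0.004] 0.029
tray_fill 0.95 [380. 195.] 831 [ 0.485 -0.288  0.006] 0.03
tray_fill 0.6 [470. 273.] 1317 [ 0.276 -0.534  0.004] 0.029
tray_donor 0.78 [278. 163.] 943 [0.578 0.013 0.005] 0.029
stack_top 0.87 [192. 184.] 1200 [0.503 0.256 0.034] 0.057
```

View pics/top0.png

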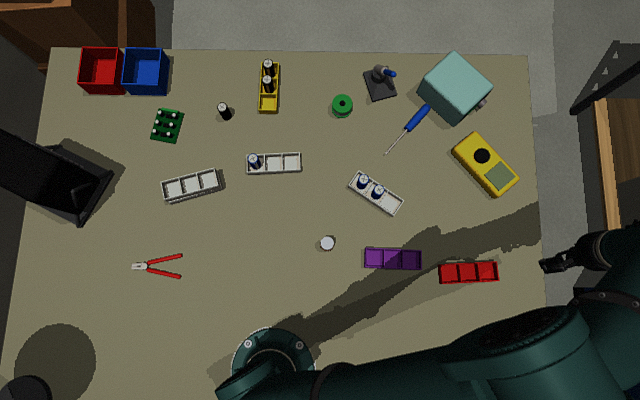

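View pics/side0.png

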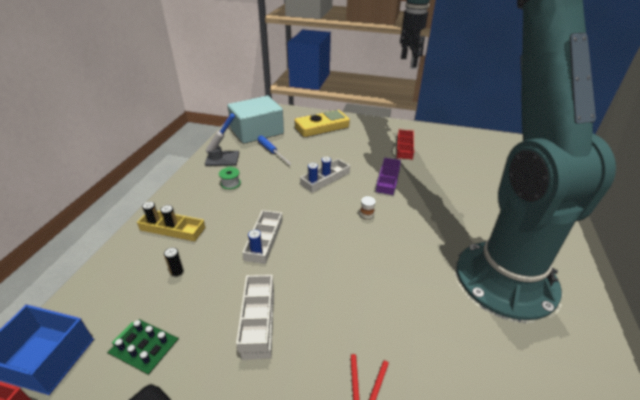

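The white tray with two blue caps is at (376,192), the lone blue cap at (254,160) in the white tray at (274,163), and the white stack at (192,184). Possible confusions for the blue cap: the black can at (224,110), the black cans in the yellow tray (268,75), and the two blue caps at (363,182) and (377,191). Possible confusions for the trays: purple (393,258), red (468,272), yellow (268,86).

```bash
cat >> h.py <<'E'
def rect(P,C,c,zr,rad=.11):
    """min-area rectangle of white rim points near c in height band zr: centre, size, long-axis heading"""
    k=(np.hypot(P[...,0]-c[0],P[...,1]-c[1])<rad)&(P[...,2]>zr[0])&(P[...,2]<zr[1])&(C.min(-1)>90)
    (x,y),(w,h),a=cv2.minAreaRect((P[k][:,:2]*1000).astype(np.float32))
    if w<h: a+=90;w,h=h,w
    return np.round([x,y,w,h,(a+90)%180-90],1),k.sum(),np.median(P[k][:,2]).round(4)
def captops(P,c,zr,rad=.11):
    k=(np.hypot(P[...,0]-c[0],P[...,1]-c[1])<rad)&(P[...,2]>zr[0])&(P[...,2]<zr[1])
    n,l,s,_=cv2.connectedComponentsWithStats(k.astype(np.uint8))
    out=[]
    for i in range(1,n):
        if s[i,4]>8:
            q=P[l==i];(x,y),r=cv2.minEnclosingCircle((q[:,:2]*1000).astype(np.float32));out.append(([round(x,1),round(y,1)],round(r,1),np.median(q[:,2]).round(4),s[i,4]))
    return out
E
python3 - <<'E'
from h import *
f=np.load('top0.npz');P=pts(f);C=f['color']
for n,(u,v),zr in [('fill',(376,192),(.02,.036)),('donor',(274,163),(.02,.036)),('stack',(192,184),(.048,.064))]:
    c=P[v,u];print(n,c.round(3),rect(P,C,c,zr),captops(P,c,(.06,.08)))
cv2.imwrite('pics/crop.png',cv2.resize(C[120:230,150:420,::-1],None,fx=2.9,fy=2.9,interpolation=cv2.INTER_CUBIC))
g=grab_frame('wrist');s=state();T=R.from_rotvec(s['eef_rot'])
print('cam in tool',T.inv().apply(g['extrinsics'][:3,3]-s['tool_pos']).round(4),(T.inv().as_matrix()@g['extrinsics'][:3,:3]).round(3),g['camera_matrix'][0], T.as_matrix().round(3))
E
```

```text
fill [ 0.486 -0.27   0.066] (array([ 494.2, -274.5,  155.8,   56. ,   57. ]), np.int64(230), np.float64(0.0275)) [([521.9, -235.7], 15.5, np.float64(0.0682), np.int32(93)), ([493.9, -276.9], 15.4, np.float64(0.0686), np.int32(92))]
donor [0.581 0.023 0.004] (array([577.7,  23.2, 156.7,  55.9, -85.4]), np.int64(219), np.float64(0.0272)) [([575.1, 75.5], 15.1, np.float64(0.0678), np.int32(85))]
stack [0.504 0.251 0.033] (array([500.9, 253.2, 156.3,  56.4, -72.9]), np.int64(235), np.float64(0.0552)) []
cam in tool [ 6.650e-02  1.000e-04 -1.432e-01] [[ 0.001 -0.965 -0.262]
 [ 1.     0.001  0.001]
 [-0.001 -0.262  0.965]] [298.57001444   0.         321.56873972] [[ 0.904  0.427 -0.   ]
 [ 0.427 -0.904  0.   ]
 [-0.    -0.001 -1.   ]]
```

View pics/crop.png

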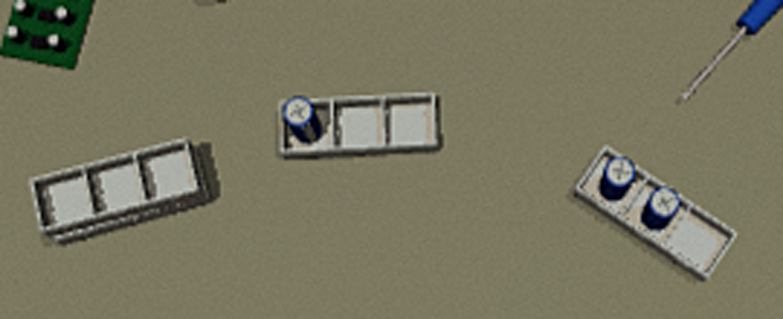

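Blue lone cap confirmed, in the left end of the middle white tray. All fitted sizes match (156×56, rims 27/55 mm, cap tops 68 mm).

```bash
cat >> h.py <<'E'
def go(x,y,z,close_deg):
    """turn about tool z (rad), then shift in tool axes after that turn (cm); mm and world deg of the closing axis"""
    s=state();T=R.from_rotvec(s['eef_rot']).as_matrix()
    a=np.degrees(np.arctan2(T[1,1],T[0,1]));d=(close_deg-a+90)%180-90
    w=np.radians(d);T2=R.from_rotvec([0,0,w]).as_matrix()@T
    p=np.array([x,y,z])/1000-s['tool_pos']
    print('t',round(s['time_s'],2),'tcp',(s['tool_pos']*1000).round(1),'close',a.round(2),'z',T[:,2].round(3),'open',round(s['opening'],4),'f',np.round(s['ft_force'],1))
    print('turn',round(-w,3),'shift cm',(T2.T@p*100).round(2),'len',np.linalg.norm(p*100).round(1))
E
python3 -c "
from h import *
print(grasp_offset,state()['qpos']);go(575,75.5,231,4.6)"
```

```text
0.0187 [ 1.0365278   0.59143058  0.04837518  1.6088208  -0.03329204  0.94267641
 -0.03370662]
t 0.35 tcp [ 309.2 -655.5  231. ] close -64.74 z [-0.  0. -1.] open 0.0854 f [ 0.1  0.4 -0.2]
turn -1.21 shift cm [ 7.074e+01  3.235e+01 -2.000e-02] len 77.8
```

servo_tool(
  steps=[
    [[0, 0, 0], [0, 0, -0.121], 1],
    [[0, 0, 0], [0, 0, -0.121], 1],
    [[0, 0, 0], [0, 0, -0.121], 1],
    [[0, 0, 0], [0, 0, -0.121], 1],
    [[0, 0, 0], [0, 0, -0.121], 1],
    [[0, 0, 0], [0, 0, -0.121], 1],
    [[0, 0, 0], [0, 0, -0.121], 1],
    [[0, 0, 0], [0, 0, -0.121], 1],
    [[0, 0, 0], [0, 0, -0.121], 1],
    [[0, 0, 0], [0, 0, -0.121], 1],
  ],
)

```text
time_s: 1.18
tool_pos: [0.3092, -0.6557, 0.2313]
eef_rot: [-2.124, -2.315, 0.0]
ft_force: [0.3, 0.5, 0.4]
opening: 0.0855
gripper_force: 0.0
```

servo_tool(
  steps=[
    [[3.54, 1.62, 0], [0, 0, 0], 1],
    [[3.54, 1.62, 0], [0, 0, 0], 1],
    [[3.54, 1.62, 0], [0, 0, 0], 1],
    [[3.54, 1.62, 0], [0, 0, 0], 1],
    [[3.54, 1.62, 0], [0, 0, 0], 1],
    [[3.54, 1.62, 0], [0, 0, 0], 1],
    [[3.54, 1.62, 0], [0, 0, 0], 1],
    [[3.54, 1.62, 0], [0, 0, 0], 1],
    [[3.54, 1.62, 0], [0, 0, 0], 1],
    [[3.54, 1.62, 0], [0, 0, 0], 1],
  ],
)

```text
time_s: 2.02
tool_pos: [0.4429, -0.2883, 0.2316]
eef_rot: [2.131, 2.308, -0.0]
ft_force: [0.2, -0.3, 0.0]
opening: 0.0851
gripper_force: 0.0
```

servo_tool(
  steps=[
    [[3.54, 1.62, 0], [0, 0, 0], 1],
    [[3.54, 1.62, 0], [0, 0, 0], 1],
    [[3.54, 1.62, 0], [0, 0, 0], 1],
    [[3.54, 1.62, 0], [0, 0, 0], 1],
    [[3.54, 1.62, 0], [0, 0, 0], 1],
    [[3.54, 1.62, 0], [0, 0, 0], 1],
    [[3.54, 1.62, 0], [0, 0, 0], 1],
    [[3.0, 1.5, 0], [0, 0, 0], 1],
    [[0, 0, 0], [0, 0, 0], 1],
    [[0, 0, 0], [0, 0, 0], 1],
  ],
)

```text
time_s: 2.85
tool_pos: [0.5491, 0.0002, 0.2316]
eef_rot: [2.125, 2.314, 0.002]
ft_force: [0.1, -0.4, -0.5]
opening: 0.0853
gripper_force: 0.0
```

```bash
python3 -c "
from h import *
go(575,75.5,231,4.6)
f=grab_frame('wrist');save(f,'w1.png');P=pts(f)
print(captops(P,(.575,.0755),(.06,.08)),rect(P,f['color'],(.5777,.0232),(.02,.036)),P[...,2][f['depth']>0].min())"
```

```text
t 2.85 tcp [5.491e+02 2.000e-01 2.316e+02] close 4.89 z [ 0.001  0.001 -1.   ] open 0.0853 f [ 0.1 -0.4 -0.5]
turn 0.005 shift cm [7.3  3.18 0.07] len 8.0
[([574.7, 75.8], 15.1, np.float64(0.0689), np.int32(743))] (array([577.1,  22.6, 155.8,  54.6, -85.5]), np.int64(1235), np.float64(0.0286)) -0.7556559948820736
```

View pics/w1.png

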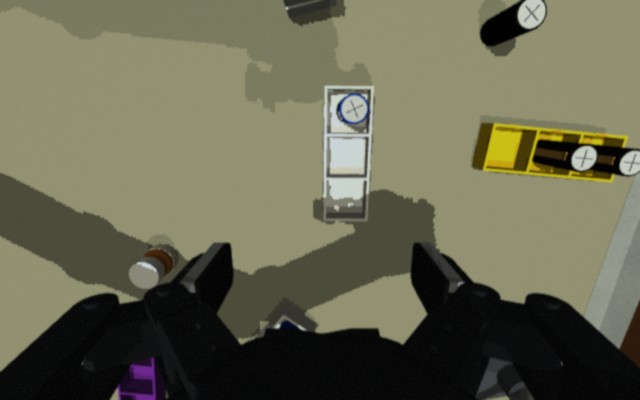

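The picture shows the blue cap in the donor tray's far pocket at (353,109), with the black can and yellow tray well to the right.

servo_tool(
  steps=[
    [[2.43, 1.06, 0], [0, 0, 0.005], 1],
    [[2.43, 1.06, 0], [0, 0, 0], 1],
    [[2.43, 1.06, 0], [0, 0, 0], 1],
    [[0, 0, 2.5], [0, 0, 0], 1],
    [[0, 0, 3], [0, 0, 0], 1],
    [[0, 0, 3], [0, 0, 0], 1],
    [[0, 0, 2.5], [0, 0, 0], 1],
    [[0, 0, 1], [0, 0, 0], 1],
    [[0, 0, 0], [0, 0, 0], 1],
    [[0, 0, 0], [0, 0, 0], 1],
  ],
)

```text
time_s: 3.73
tool_pos: [0.5745, 0.0711, 0.1115]
eef_rot: [2.139, 2.301, -0.001]
ft_force: [-0.4, -0.6, 0.2]
opening: 0.0855
gripper_force: 0.0
```

```bash
python3 -c "
from h import *
go(574.7,75.8,33,4.6)"
```

```text
t 3.73 tcp [574.5  71.1 111.5] close 4.19 z [-0.    -0.001 -1.   ] open 0.0855 f [-0.4 -0.6  0.2]
turn -0.007 shift cm [0.47 0.06 7.85] len 7.9
```

servo_tool(
  steps=[
    [[0.47, 0.06, 0], [0, 0, -0.007], 1],
    [[0, 0, 1.6], [0, 0, 0], 1],
    [[0, 0, 1.6], [0, 0, 0], 1],
    [[0, 0, 1.6], [0, 0, 0], 1],
    [[0, 0, 1.5], [0, 0, 0], 1],
    [[0, 0, 1.0], [0, 0, 0], 1],
    [[0, 0, 0.5], [0, 0, 0], 1],
    [[0, 0, 0], [0, 0, 0], 1],
    [[0, 0, 0], [0, 0, 0], 1],
  ],
)

```text
time_s: 4.48
tool_pos: [0.5753, 0.0774, 0.0341]
eef_rot: [2.128, 2.31, 0.002]
ft_force: [0.5, -0.2, -0.3]
opening: 0.0853
gripper_force: 0.0
```

```bash
python3 -c "
from h import *
go(574.7,75.8,33,4.6)"
```

```text
t 4.48 tcp [575.3  77.4  34.1] close 4.71 z [ 0.001  0.    -1.   ] open 0.0853 f [ 0.5 -0.2 -0.3]
turn 0.002 shift cm [-0.16 -0.08  0.11] len 0.2
```

servo_tool(
  steps=[
    [[-0.1, 0, 0], [0, 0, 0], -1],
    [[0, 0, 0], [0, 0, 0], -1],
    [[0, 0, 0], [0, 0, 0], -1],
    [[0, 0, 0], [0, 0, 0], -1],
    [[0, 0, 0], [0, 0, 0], -1],
    [[0, 0, 0], [0, 0, 0], -1],
    [[0, 0, 0], [0, 0, 0], -1],
    [[0, 0, 0], [0, 0, 0], -1],
    [[0, 0, 0], [0, 0, 0], -1],
    [[0, 0, 0], [0, 0, 0], -1],
    [[0, 0, 0], [0, 0, 0], -1],
    [[0, 0, 0], [0, 0, 0], -1],
  ],
  newtons=30,
)

```text
time_s: 5.48
tool_pos: [0.5749, 0.0761, 0.0337]
eef_rot: [2.128, 2.31, 0.0]
ft_force: [0.5, -0.2, 5.6]
opening: 0.0292
gripper_force: 29.7
```

```bash
python3 -c "
from h import *
print(state()['gripper_force']);go(574.7,75.8,33,4.6)"
```

```text
29.659088363405317
t 5.48 tcp [574.9  76.1  33.7] close 4.7 z [ 0. -0. -1.] open 0.0292 f [ 0.5 -0.2  5.6]
turn 0.002 shift cm [-0.03 -0.03  0.07] len 0.1
```

Gripped at 29 mm. Lift.

servo_tool(
  steps=[
    [[0, 0, -0.5], [0, 0, 0], -1],
    [[0, 0, -1], [0, 0, 0], -1],
    [[0, 0, -1.5], [0, 0, 0], -1],
    [[0, 0, -2], [0, 0, 0], -1],
    [[0, 0, -2], [0, 0, 0], -1],
    [[0, 0, -2], [0, 0, 0], -1],
    [[0, 0, -2], [0, 0, 0], -1],
    [[0, 0, -1], [0, 0, 0], -1],
    [[0, 0, 0], [0, 0, 0], -1],
    [[0, 0, 0], [0, 0, 0], -1],
  ],
)

```text
time_s: 6.32
tool_pos: [0.5748, 0.076, 0.1536]
eef_rot: [2.128, 2.31, 0.001]
ft_force: [0.1, -0.4, -0.6]
opening: 0.0292
gripper_force: 29.7
```

```bash
python3 -c "
from h import *
go(466.4,-317.3,154,-33)
f=grab_frame('top');P=pts(f);print(rect(P,f['color'],(.4942,-.2745),(.02,.036)),rect(P,f['color'],(.577,.0226),(.02,.036)),captops(P,(.494,-.2745),(.06,.08)))"
```

```text
t 6.32 tcp [574.8  76.  153.6] close 4.69 z [ 0.001  0.    -1.   ] open 0.0292 f [ 0.1 -0.4 -0.6]
turn 0.658 shift cm [-3.889e+01  1.233e+01 -3.000e-02] len 40.8
(array([ 494.1, -274.9,  155.3,   54.9,   56.7]), np.int64(228), np.float64(0.0273)) (array([ 5.815e+02, -4.060e+01,  5.480e+01,  3.190e+01, -5.000e-01]), np.int64(41), np.float64(0.0271)) [([522.3, -235.1], 15.0, np.float64(0.0684), np.int32(94)), ([493.3, -277.0], 15.0, np.float64(0.0683), np.int32(93))]
```

servo_tool(
  steps=[
    [[0, 0, 0], [0, 0, 0.11], -1],
    [[0, 0, 0], [0, 0, 0.11], -1],
    [[0, 0, 0], [0, 0, 0.11], -1],
    [[0, 0, 0], [0, 0, 0.11], -1],
    [[0, 0, 0], [0, 0, 0.11], -1],
    [[0, 0, 0], [0, 0, 0.108], -1],
    [[-1.5, 0.43, 0], [0, 0, 0], -1],
    [[-3, 0.86, 0], [0, 0, 0], -1],
    [[-3, 0.86, 0], [0, 0, 0], -1],
    [[-3, 0.86, 0], [0, 0, 0], -1],
    [[-3, 0.86, 0], [0, 0, 0], -1],
    [[-3, 0.86, 0], [0, 0, 0], -1],
  ],
)

```text
time_s: 7.37
tool_pos: [0.5228, -0.0891, 0.1517]
eef_rot: [-2.759, -1.499, 0.004]
ft_force: [0.6, -0.1, -0.3]
opening: 0.0292
gripper_force: 29.7
```

servo_tool(
  steps=[
    [[-3, 0.86, 0], [0, 0, 0], -1],
    [[-3, 0.86, 0], [0, 0, 0], -1],
    [[-3, 0.86, 0], [0, 0, 0], -1],
    [[-3, 0.86, 0], [0, 0, 0], -1],
    [[-3, 0.86, 0], [0, 0, 0], -1],
    [[-3, 0.86, 0], [0, 0, 0], -1],
    [[-3, 0.86, 0], [0, 0, 0], -1],
    [[-3, 0.86, 0], [0, 0, 0], -1],
    [[-1.4, 0.7, 0], [0, 0, 0], -1],
    [[0, 0, 0], [0, 0, 0], -1],
    [[0, 0, 0], [0, 0, 0], -1],
  ],
)

```text
time_s: 8.28
tool_pos: [0.4486, -0.3426, 0.1518]
eef_rot: [-2.761, -1.495, 0.002]
ft_force: [0.5, 0.2, -0.6]
opening: 0.029
gripper_force: 29.7
```

```bash
python3 -c "
from h import *
f=grab_frame('wrist');save(f,'w2.png');P=pts(f);np.savez('w2.npz',**f)
print(captops(P,(.494,-.2745),(.06,.075)),rect(P,f['color'],(.4942,-.2745),(.02,.036)))
go(466.4,-317.3,154,-33)"
```

```text
[([522.9, -235.3], 15.3, np.float64(0.069), np.int32(1622)), ([493.6, -278.2], 15.3, np.float64(0.0689), np.int32(1376))] (array([ 493.1, -276. ,  152.7,   54.6,   56.5]), np.int64(2316), np.float64(0.0285))
t 8.33 tcp [ 449.3 -341.1  152. ] close -32.99 z [-0.002  0.002 -1.   ] open 0.0293 f [ 0.1  0.3 -0.2]
turn 0.0 shift cm [ 2.93  0.14 -0.2 ] len 2.9
```

View pics/w2.png

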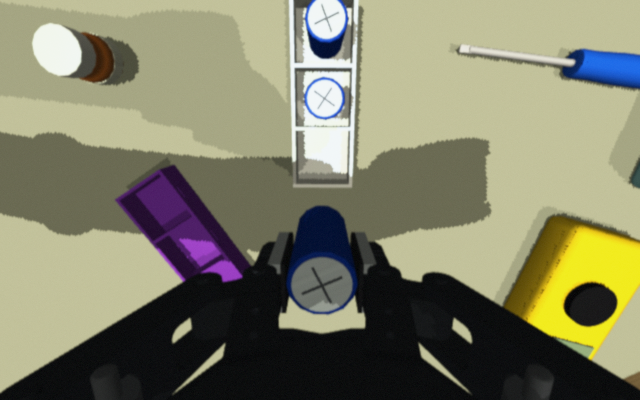

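The picture shows the empty pocket at (325,155), the middle blue cap at (324,98), and the held cap upright at (322,283).

```bash
python3 -c "
from h import *
f=np.load('w2.npz');P=pts(f);print(captops(P,(.449,-.341),(.175,.2),.05),captops(P,(.449,-.341),(.13,.15),.03))
go(466.3,-317.3,154,-33.4)"
```

```text
[([454.7, -334.1], 28.5, np.float64(0.187), np.int32(6647)), ([422.1, -310.9], 3.0, np.float64(0.1992), np.int32(28)), ([488.9, -354.5], 3.2, np.float64(0.199), np.int32(28)), ([425.0, -318.7], 3.6, np.float64(0.1974), np.int32(131)), ([480.7, -354.8], 3.6, np.float64(0.1975), np.int32(132))] [([452.2, -337.6], 13.6, np.float64(0.141), np.int32(537))]
t 8.33 tcp [ 449.3 -341.1  152. ] close -32.99 z [-0.002  0.002 -1.   ] open 0.0293 f [ 0.1  0.3 -0.2]
turn 0.007 shift cm [ 2.92  0.11 -0.2 ] len 2.9
```

servo_tool(
  steps=[
    [[1.46, 0.06, 0], [0, 0, 0.007], -1],
    [[1.46, 0.05, 0], [0, 0, 0], -1],
    [[0, 0, 0], [0, 0, 0], -1],
    [[0, 0, 1.5], [0, 0, 0], -1],
    [[0, 0, 1.5], [0, 0, 0], -1],
    [[0, 0, 1.2], [0, 0, 0], -1],
    [[0, 0, 0.5], [0, 0, 0], -1],
    [[0, 0, 0], [0, 0, 0], -1],
    [[0, 0, 0], [0, 0, 0], -1],
  ],
)

```text
time_s: 9.08
tool_pos: [0.4666, -0.3182, 0.1061]
eef_rot: [-2.765, -1.49, 0.001]
ft_force: [-0.8, 1.0, -0.2]
opening: 0.029
gripper_force: 29.7
```

```bash
python3 -c "
from h import *
go(466.3,-317.3,34,-33.4)"
```

```text
t 9.08 tcp [ 466.6 -318.2  106.1] close -33.38 z [-0.001  0.    -1.   ] open 0.029 f [-0.8  1.  -0.2]
turn 0.0 shift cm [ 0.06 -0.07  7.21] len 7.2
```

servo_tool(
  steps=[
    [[0, 0, 1], [0, 0, 0], -1],
    [[0, 0, 1], [0, 0, 0], -1],
    [[0, 0, 1], [0, 0, 0], -1],
    [[0, 0, 1], [0, 0, 0], -1],
    [[0, 0, 1], [0, 0, 0], -1],
    [[0, 0, 0.8], [0, 0, 0], -1],
    [[0, 0, 0.5], [0, 0, 0], -1],
    [[0, 0, 0.3], [0, 0, 0], -1],
    [[0, 0, 0.2], [0, 0, 0], -1],
    [[0, 0, 0.1], [0, 0, 0], -1],
    [[0, 0, 0.1], [0, 0, 0], -1],
    [[0, 0, 0], [0, 0, 0], -1],
  ],
)

```text
time_s: 10.08
tool_pos: [0.4669, -0.3186, 0.0365]
eef_rot: [2.766, 1.489, 0.0]
ft_force: [-0.4, -0.4, -0.0]
opening: 0.0295
gripper_force: 29.7
```

```bash
python3 -c "
from h import *
go(466.3,-317.3,33,-33.4)"
```

```text
t 10.08 tcp [ 466.9 -318.6   36.5] close -33.4 z [ 0. -0. -1.] open 0.0295 f [-0.4 -0.4 -0. ]
turn -0.0 shift cm [ 0.08 -0.12  0.35] len 0.4
```

No contact yet; creep down 1 mm at a time.

servo_tool(
  steps=[
    [[0, 0, 0.1], [0, 0, 0], -1],
    [[0, 0, 0.08], [0, 0, 0], -1],
    [[0, 0, 0.05], [0, 0, 0], -1],
    [[0, 0, 0], [0, 0, 0], -1],
    [[0, 0, 0], [0, 0, 0], -1],
  ],
)

```text
time_s: 10.5
tool_pos: [0.4667, -0.3185, 0.0341]
eef_rot: [2.766, 1.489, 0.0]
ft_force: [0.7, 0.6, -0.5]
opening: 0.0294
gripper_force: 29.7
```

```bash
python3 -c "
from h import *
go(466.3,-317.3,33,-33.4)"
```

```text
t 10.5 tcp [ 466.7 -318.5   34.1] close -33.41 z [ 0. -0. -1.] open 0.0294 f [ 0.7  0.6 -0.5]
turn -0.0 shift cm [ 0.08 -0.1   0.11] len 0.2
```

servo_tool(
  steps=[
    [[0, 0, 0.05], [0, 0, 0], -1],
    [[0, 0, 0.05], [0, 0, 0], -1],
    [[0, 0, 0], [0, 0, 0], -1],
    [[0, 0, 0], [0, 0, 0], -1],
  ],
)

```text
time_s: 10.83
tool_pos: [0.4667, -0.3185, 0.0337]
eef_rot: [2.766, 1.489, -0.0]
ft_force: [-0.9, 1.0, 5.6]
opening: 0.0294
gripper_force: 30.3
```

Contact (5.6 N). Release gently: pads swing back as they open, then lift.

servo_tool(
  steps=[
    [[0, 0, 0], [0, 0, 0], -0.2],
    [[0, 0, 0], [0, 0, 0], 0],
    [[0, 0, 0], [0, 0, 0], 0.3],
    [[0, 0, 0], [0, 0, 0], 0.6],
    [[0, 0, 0], [0, 0, 0], 1],
    [[0, 0, 0], [0, 0, 0], 1],
    [[0, 0, 0], [0, 0, 0], 1],
    [[0, 0, 0], [0, 0, 0], 1],
    [[0, 0, 0], [0, 0, 0], 1],
  ],
)

```text
time_s: 11.58
tool_pos: [0.4667, -0.3185, 0.033]
eef_rot: [-2.766, -1.489, 0.0]
ft_force: [-0.2, -0.2, -0.1]
opening: 0.0853
gripper_force: 0.0
```

servo_tool(
  steps=[
    [[0, 0, -1], [0, 0, 0], 1],
    [[0, 0, -2], [0, 0, 0], 1],
    [[0, 0, -3], [0, 0, 0], 1],
    [[0, 0, -3], [0, 0, 0], 1],
    [[0, 0, -3], [0, 0, 0], 1],
    [[0, 0, -3], [0, 0, 0], 1],
    [[0, 0, -2], [0, 0, 0], 1],
    [[0, 0, 0], [0, 0, 0], 1],
    [[0, 0, 0], [0, 0, 0], 1],
  ],
)

```text
time_s: 12.33
tool_pos: [0.4673, -0.3189, 0.2049]
eef_rot: [2.764, 1.488, 0.003]
ft_force: [-0.1, -0.3, -0.1]
opening: 0.0856
gripper_force: 0.0
```

```bash
python3 -c "
from h import *
f=grab_frame('side');P=pts(f);print('side',captops(P,(.494,-.275),(.06,.075)))
f=grab_frame('top');P=pts(f);print('top',captops(P,(.494,-.275),(.06,.075)),rect(P,f['color'],(.494,-.275),(.02,.036)),rect(P,f['color'],(.577,.0226),(.02,.036)),rect(P,f['color'],(.5009,.2532),(.048,.064)))
go(577.1,22.6,204,4.5)"
```

```text
side [([467.0, -313.6], 14.9, np.float64(0.0661), np.int32(56)), ([490.7, -274.9], 17.2, np.float64(0.0666), np.int32(61)), ([523.4, -231.6], 16.1, np.float64(0.0666), np.int32(66))]
top [([522.6, -235.3], 15.0, np.float64(0.0681), np.int32(93)), ([493.8, -277.8], 14.8, np.float64(0.068), np.int32(92)), ([471.0, -311.1], 11.7, np.float64(0.0672), np.int32(19))] (array([ 493.9, -274.4,  155.9,   56. ,   56.3]), np.int64(196), np.float64(0.0275)) (array([577.3,  22.6, 155.9,  56.3, -85.7]), np.int64(256), np.float64(0.027)) (array([501.4, 253.1, 156.6,  56.2, -73.1]), np.int64(262), np.float64(0.0548))
t 12.43 tcp [ 465.7 -318.1  202.5] close -33.4 z [-0.002  0.001 -1.   ] open 0.0855 f [ 0.3  0.6 -0.5]
turn -0.662 shift cm [33.09 13.77 -0.19] len 35.8
```

Cap stands upright on the pocket floor (top at 67–68 mm). Now the donor tray.

servo_tool(
  steps=[
    [[0, 0, 0], [0, 0, -0.11], 1],
    [[0, 0, 0], [0, 0, -0.11], 1],
    [[0, 0, 0], [0, 0, -0.11], 1],
    [[0, 0, 0], [0, 0, -0.11], 1],
    [[0, 0, 0], [0, 0, -0.11], 1],
    [[0, 0, 0], [0, 0, -0.11], 1],
    [[3.3, 1.37, 0], [0, 0, 0], 1],
    [[3.3, 1.37, 0], [0, 0, 0], 1],
    [[3.3, 1.37, 0], [0, 0, 0], 1],
    [[3.3, 1.37, 0], [0, 0, 0], 1],
    [[3.3, 1.37, 0], [0, 0, 0], 1],
    [[3.3, 1.37, 0], [0, 0, 0], 1],
  ],
)

```text
time_s: 13.43
tool_pos: [0.5324, -0.113, 0.2013]
eef_rot: [-2.132, -2.303, 0.003]
ft_force: [0.8, -0.1, -0.0]
opening: 0.0852
gripper_force: 0.0
```

servo_tool(
  steps=[
    [[3.3, 1.37, 0], [0, 0, 0], 1],
    [[3.3, 1.37, 0], [0, 0, 0], 1],
    [[3.3, 1.37, 0], [0, 0, 0], 1],
    [[3.3, 1.37, 0], [0, 0, 0], 1],
    [[0, 0, 3], [0, 0, 0], 1],
    [[0, 0, 3], [0, 0, 0], 1],
    [[0, 0, 3], [0, 0, 0], 1],
    [[0, 0, 2], [0, 0, 0], 1],
    [[0, 0, 0], [0, 0, 0], 1],
    [[0, 0, 0], [0, 0, 0], 1],
  ],
)

```text
time_s: 14.27
tool_pos: [0.576, 0.0211, 0.0909]
eef_rot: [-2.131, -2.303, 0.006]
ft_force: [1.0, -0.0, 0.0]
opening: 0.0854
gripper_force: 0.0
```

```bash
python3 -c "
from h import *
f=grab_frame('wrist');P=pts(f)
print(rect(P,f['color'],(.577,.0226),(.02,.036)))
go(577.2,22.6,2,4.4)"
```

```text
(array([577.2,  22.5, 155.9,  54.2, -85.4]), np.int64(2893), np.float64(0.0286))
t 14.32 tcp [577.4  21.2  92.4] close 4.43 z [-0.002  0.    -1.   ] open 0.0857 f [ 0.1 -0.5  0.5]
turn 0.0 shift cm [0.14 0.01 9.04] len 9.0
```

servo_tool(
  steps=[
    [[0.12, 0, 0], [0, 0, 0], 1],
    [[0, 0, 1.8], [0, 0, 0], 1],
    [[0, 0, 1.8], [0, 0, 0], 1],
    [[0, 0, 1.8], [0, 0, 0], 1],
    [[0, 0, 1.5], [0, 0, 0], 1],
    [[0, 0, 1.0], [0, 0, 0], 1],
    [[0, 0, 0.6], [0, 0, 0], 1],
    [[0, 0, 0.3], [0, 0, 0], 1],
    [[0, 0, 0], [0, 0, 0], 1],
    [[0, 0, 0], [0, 0, 0], 1],
  ],
)

```text
time_s: 15.15
tool_pos: [0.5784, 0.0224, 0.0057]
eef_rot: [2.134, 2.305, 0.002]
ft_force: [0.4, 0.5, 0.1]
opening: 0.0852
gripper_force: 0.0
```

servo_tool(
  steps=[
    [[0, 0, 0], [0, 0, 0], -1],
    [[0, 0, 0], [0, 0, 0], -1],
    [[0, 0, 0], [0, 0, 0], -1],
    [[0, 0, 0], [0, 0, 0], -1],
    [[0, 0, 0], [0, 0, 0], -1],
    [[0, 0, 0], [0, 0, 0], -1],
    [[0, 0, 0], [0, 0, 0], -1],
    [[0, 0, 0], [0, 0, 0], -1],
    [[0, 0, 0], [0, 0, 0], -1],
    [[0, 0, 0], [0, 0, 0], -1],
  ],
  newtons=30,
)

```text
time_s: 15.98
tool_pos: [0.5781, 0.0223, 0.0057]
eef_rot: [2.134, 2.305, 0.001]
ft_force: [-1.6, -0.2, 5.6]
opening: 0.0531
gripper_force: 33.0
```

```bash
python3 -c "
from h import *
print(state()['gripper_force']);go(577.2,22.6,2,4.4)"
```

```text
32.997795939445496
t 15.98 tcp [578.1  22.3   5.7] close 4.4 z [ 0.001 -0.    -1.   ] open 0.0531 f [-1.6 -0.2  5.6]
turn 0.0 shift cm [ 0.04 -0.09  0.37] len 0.4
```

servo_tool(
  steps=[
    [[0, 0, -0.5], [0, 0, 0], -1],
    [[0, 0, -1], [0, 0, 0], -1],
    [[0, 0, -1.5], [0, 0, 0], -1],
    [[0, 0, -2], [0, 0, 0], -1],
    [[0, 0, -2.5], [0, 0, 0], -1],
    [[0, 0, -2.5], [0, 0, 0], -1],
    [[0, 0, -2.5], [0, 0, 0], -1],
    [[0, 0, -1.5], [0, 0, 0], -1],
    [[0, 0, -0.5], [0, 0, 0], -1],
    [[0, 0, 0], [0, 0, 0], -1],
    [[0, 0, 0], [0, 0, 0], -1],
  ],
)

```text
time_s: 16.9
tool_pos: [0.5772, 0.022, 0.1497]
eef_rot: [-2.134, -2.305, 0.001]
ft_force: [0.0, -0.0, -1.6]
opening: 0.0533
gripper_force: 32.2
```

```bash
python3 -c "
from h import *
print(state()['gripper_force']);go(501.2,253.1,150,17)
f=grab_frame('wrist');P=pts(f);save(f,'w3.png')
z=P[...,2];k=(np.hypot(P[...,0]-.577,P[...,1]-.0223)<.1)&(z>.1)&(z<.19)&(f['color'].min(-1)>90)
print(k.sum(),np.percentile(z[k],[5,50,95]).round(4),rect(P,f['color'],(.577,.0223),(.155,.178)))
print(rect(P,f['color'],(.501,.253),(.048,.064)))"
```

```text
32.23797082901001
t 16.9 tcp [577.2  22.  149.7] close 4.4 z [-0.001 -0.    -1.   ] open 0.0533 f [ 0.  -0.  -1.6]
turn -0.22 shift cm [24.32 -0.51 -0.04] len 24.3
19667 [0.1468 0.148  0.1733] (array([573.2,  41.2, 118.6,  60.5, -85.6]), np.int64(5701), np.float64(0.1727))
(array([0., 0., 0., 0., 0.]), np.int64(0), np.float64(nan))
  return _methods._mean(a, axis=axis, dtype=dtype,
  ret = ret.dtype.type(ret / rcount)
```

View pics/w3.png

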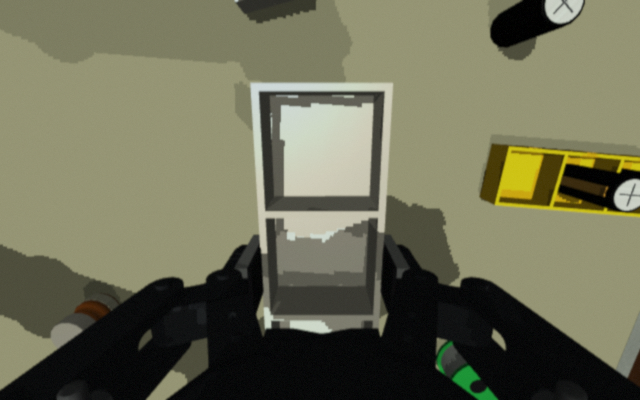

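The held tray is level and symmetric in the fingers, rim front edge at row 88, centred on column 322. Move over the stack.

servo_tool(
  steps=[
    [[0, 0, 0], [0, 0, -0.055], -1],
    [[0, 0, 0], [0, 0, -0.055], -1],
    [[0, 0, 0], [0, 0, -0.055], -1],
    [[0, 0, 0], [0, 0, -0.055], -1],
    [[1.3, -0.02, 0], [0, 0, 0], -1],
    [[2.5, -0.05, 0], [0, 0, 0], -1],
    [[3, -0.06, 0], [0, 0, 0], -1],
    [[3, -0.07, 0], [0, 0, 0], -1],
    [[3, -0.07, 0], [0, 0, 0], -1],
    [[3, -0.07, 0], [0, 0, 0], -1],
    [[3, -0.06, 0], [0, 0, 0], -1],
    [[2.5, -0.05, 0], [0, 0, 0], -1],
  ],
)

```text
time_s: 17.95
tool_pos: [0.5087, 0.2279, 0.1491]
eef_rot: [-1.865, -2.525, 0.001]
ft_force: [0.5, -0.1, -1.3]
opening: 0.0531
gripper_force: 32.2
```

servo_tool(
  steps=[
    [[2, -0.05, 0], [0, 0, 0], -1],
    [[1, 0, 0], [0, 0, 0], -1],
    [[0, 0, 1], [0, 0, 0], -1],
    [[0, 0, 1.5], [0, 0, 0], -1],
    [[0, 0, 1.5], [0, 0, 0], -1],
    [[0, 0, 1], [0, 0, 0], -1],
    [[0, 0, 0.5], [0, 0, 0], -1],
    [[0, 0, 0], [0, 0, 0], -1],
    [[0, 0, 0], [0, 0, 0], -1],
    [[0, 0, 0], [0, 0, 0], -1],
  ],
)

```text
time_s: 18.78
tool_pos: [0.5024, 0.2532, 0.0954]
eef_rot: [1.869, 2.525, 0.001]
ft_force: [0.9, -0.1, -0.9]
opening: 0.0537
gripper_force: 32.2
```

```bash
python3 -c "
from h import *
go(501.2,253.1,62,17)
f=grab_frame('top');P=pts(f)
print(rect(P,f['color'],(.501,.253),(.115,.135)))
go(501.2,253.1,62,17)"
```

```text
t 18.78 tcp [502.4 253.2  95.4] close 16.98 z [ 0.001  0.    -1.   ] open 0.0537 f [ 0.9 -0.1 -0.9]
turn -0.0 shift cm [ 0.03 -0.12  3.34] len 3.3
(array([516.4, 208.7,  62. ,  54.9, -72. ]), np.int64(66), np.float64(0.1175))
t 18.83 tcp [502.5 253.3  95.6] close 16.99 z [ 0.001  0.001 -1.   ] open 0.0534 f [ 0.1 -0.4 -1.4]
turn -0.0 shift cm [ 0.02 -0.13  3.36] len 3.4
```

servo_tool(
  steps=[
    [[0, -0.1, 0], [0, 0, 0], -1],
    [[0, 0, 0.8], [0, 0, 0], -1],
    [[0, 0, 0.8], [0, 0, 0], -1],
    [[0, 0, 0.6], [0, 0, 0], -1],
    [[0, 0, 0.4], [0, 0, 0], -1],
    [[0, 0, 0.2], [0, 0, 0], -1],
    [[0, 0, 0.1], [0, 0, 0], -1],
    [[0, 0, 0.1], [0, 0, 0], -1],
    [[0, 0, 0], [0, 0, 0], -1],
    [[0, 0, 0], [0, 0, 0], -1],
  ],
)

```text
time_s: 19.67
tool_pos: [0.5011, 0.253, 0.0651]
eef_rot: [1.868, 2.526, 0.0]
ft_force: [0.3, 0.3, -1.5]
opening: 0.0532
gripper_force: 32.2
```

```bash
python3 -c "
from h import *
go(501.2,253.1,62,17)"
```

```text
t 19.67 tcp [501.1 253.   65.1] close 17.02 z [ 0.  0. -1.] open 0.0532 f [ 0.3  0.3 -1.5]
turn 0.0 shift cm [0.   0.02 0.31] len 0.3
```

servo_tool(
  steps=[
    [[0, 0, 0.1], [0, 0, 0], -1],
    [[0, 0, 0.1], [0, 0, 0], -1],
    [[0, 0, 0.05], [0, 0, 0], -1],
    [[0, 0, 0], [0, 0, 0], -1],
    [[0, 0, 0], [0, 0, 0], -1],
  ],
)

```text
time_s: 20.08
tool_pos: [0.5009, 0.2528, 0.0625]
eef_rot: [-1.868, -2.526, 0.0]
ft_force: [-1.0, 0.2, -1.8]
opening: 0.0536
gripper_force: 32.2
```

servo_tool(
  steps=[
    [[0, 0, 0.04], [0, 0, 0], -1],
    [[0, 0, 0.04], [0, 0, 0], -1],
    [[0, 0, 0], [0, 0, 0], -1],
    [[0, 0, 0], [0, 0, 0], -1],
  ],
)

```text
time_s: 20.42
tool_pos: [0.501, 0.2529, 0.0617]
eef_rot: [1.868, 2.526, 0.0]
ft_force: [0.1, 0.5, -1.4]
opening: 0.0532
gripper_force: 32.2
```

servo_tool(
  steps=[
    [[0, 0, 0.04], [0, 0, 0], -1],
    [[0, 0, 0.03], [0, 0, 0], -1],
    [[0, 0, 0], [0, 0, 0], -1],
    [[0, 0, 0], [0, 0, 0], -1],
  ],
)

```text
time_s: 20.75
tool_pos: [0.501, 0.2529, 0.0616]
eef_rot: [1.868, 2.525, 0.0]
ft_force: [-1.6, -0.3, 4.8]
opening: 0.0535
gripper_force: 32.9
```

Contact; release and retreat.

servo_tool(
  steps=[
    [[0, 0, 0], [0, 0, 0], 0.3],
    [[0, 0, 0], [0, 0, 0], 0.4],
    [[0, 0, 0], [0, 0, 0], 0.6],
    [[0, 0, 0], [0, 0, 0], 0.8],
    [[0, 0, 0], [0, 0, 0], 1],
    [[0, 0, 0], [0, 0, 0], 1],
    [[0, 0, 0], [0, 0, 0], 1],
    [[0, 0, 0], [0, 0, 0], 1],
  ],
)

```text
time_s: 21.42
tool_pos: [0.5009, 0.2529, 0.0609]
eef_rot: [-1.868, -2.526, 0.0]
ft_force: [-0.1, -0.3, 0.3]
opening: 0.0856
gripper_force: 0.0
```

servo_tool(
  steps=[
    [[0, 0, -0.5], [0, 0, 0], 1],
    [[0, 0, -1], [0, 0, 0], 1],
    [[0, 0, -2], [0, 0, 0], 1],
    [[0, 0, -3], [0, 0, 0], 1],
    [[0, 0, -3], [0, 0, 0], 1],
    [[0, 0, -3], [0, 0, 0], 1],
    [[-3, 0, -1], [0, 0, 0], 1],
    [[-3, 0, 0], [0, 0, 0], 1],
    [[-3, 0, 0], [0, 0, 0], 1],
    [[-3, 0, 0], [0, 0, 0], 1],
    [[-3, 0, 0], [0, 0, 0], 1],
    [[0, 0, 0], [0, 0, 0], 1],
  ],
)

```text
time_s: 22.42
tool_pos: [0.5467, 0.1012, 0.1964]
eef_rot: [1.879, 2.513, -0.006]
ft_force: [-0.3, -0.7, -0.2]
opening: 0.0858
gripper_force: 0.0
```

```bash
python3 -c "
from h import *
go(501.2,253.1,200,17)
for c in ['wrist','top']:
    f=grab_frame(c);P=pts(f);C=f['color'];save(f,c+'_end.png')
    print(c,'new top',rect(P,C,(.501,.253),(.076,.092)))
    if c=='wrist': k=C
    else: print(rect(P,C,(.494,-.275),(.02,.036)),captops(P,(.494,-.275),(.06,.075)))
f=grab_frame('side');P=pts(f);s=f['color']
top=cv2.imread('pics/top_end.png');w=cv2.imread('pics/wrist_end.png')
print('side',captops(P,(.494,-.275),(.06,.075)),rect(P,s,(.501,.253),(.076,.092)))
cv2.imwrite('pics/end.png',np.hstack([cv2.resize(s[100:380,200:400,::-1],(400,560)),cv2.resize(top[130:270,150:250],(400,560))]))"
```

```text
t 22.42 tcp [546.7 101.2 196.4] close 16.43 z [ 0.001 -0.005 -1.   ] open 0.0858 f [-0.3 -0.7 -0.2]
turn -0.01 shift cm [15.85  0.09 -0.44] len 15.9
wrist new top (array([513.7, 212.3,  69.9,  54.2, -73.1]), np.int64(1505), np.float64(0.0844))
top new top (array([508.3, 301.9,  67.4,  15. , -76.5]), np.int64(37), np.float64(0.0835))
(array([ 494.1, -274.5,  155.7,   56.1,   56.9]), np.int64(222), np.float64(0.0275)) [([522.7, -234.8], 15.0, np.float64(0.068), np.int32(95)), ([493.5, -277.4], 14.9, np.float64(0.0685), np.int32(91)), ([467.6, -318.5], 15.3, np.float64(0.0681), np.int32(95))]
side [([466.4, -313.7], 14.9, np.float64(0.0663), np.int32(56)), ([491.8, -273.2], 17.2, np.float64(0.0662), np.int32(62)), ([522.7, -232.0], 15.8, np.float64(0.0664), np.int32(63))] (array([500.8, 254.8, 158.1,  54.9, -72.8]), np.int64(705), np.float64(0.0822))
```

View pics/end.png

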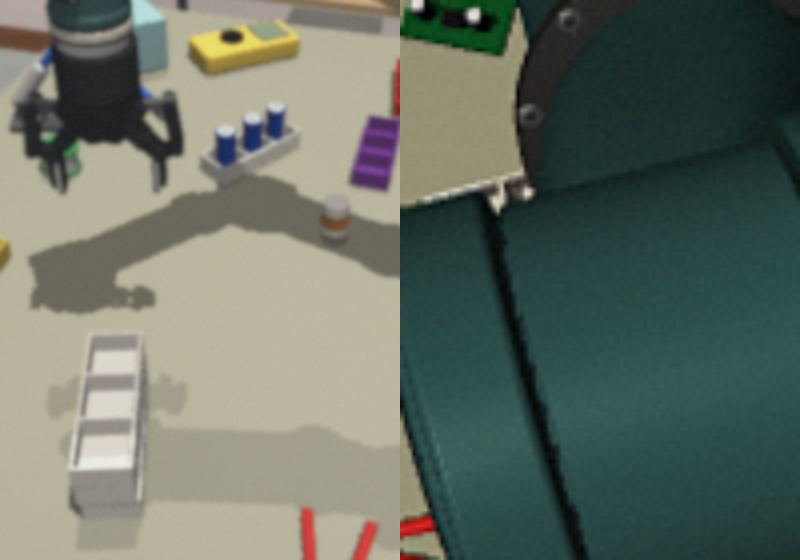

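View pics/wrist_end.png

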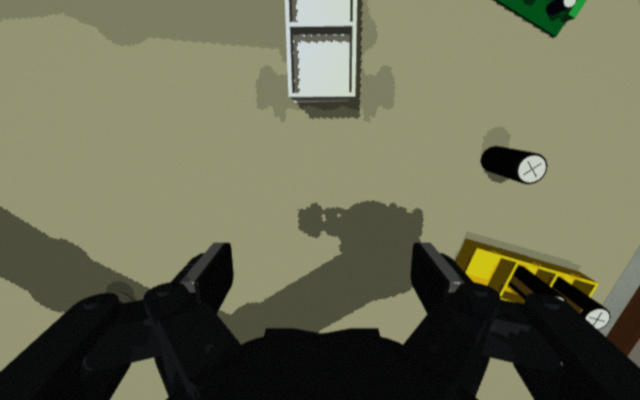

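The pictures show all three blue caps upright in the fill tray, and the donor tray on the stack: rim at 84 mm, heading −73°, centre (501,254) against (501,253).

```bash
python3 -c "
from cell import *
print(finish_job())"
```

```text
the job is handed in; nothing more can be done
None
```

The job is handed in at about 22.6 s: the lone blue capacitor stands upright in the empty pocket of the tray that held two, and the emptied tray sits on the stack, aligned to within about 2 mm by the side camera; no verdict was returned.

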